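Square a leaded panel into the fence corner and lock it with the cam

ROBOT

A 6-joint arm with a two-finger parallel gripper is mounted at the origin on a cart in front of the work surface, level with it; the furniture and walls round the work are solid. World frame = base frame: x ahead of the robot, y to its left, z up, the work surface at z = 0. Lengths are in m, angles in rad, forces in N, time in s.
With the tool pointing down it reaches from about 0.4 to 0.825 m from the base axis. Payload 7 kg.
Tool frame: the origin (TCP) lies at the very end of the fingers, on their centre line; the grasp point (between the pads) lies bot.tcp_to_grasp behind it (bot.tcp_to_grasp is the distance from the TCP to the grasp point, in m); z points along the fingers, y is the line along which they close (so a half turn about z gives the same grasp; the last joint's range is limited). The gripper opens to 88 mm and grips with 3 to 60 N. Pads are 19 mm wide; open, the fingers measure 130 mm over their backs; the gripper's body (78 mm by 193 mm) begins 47 mm behind the grasp point.
Start: joints at [1.487, 0.359, 0.012, 0, -1.224, -0.288], TCP at [0.245, 0.629, 0.227] pointing down, gripper open.
Joint ranges: [-3.07, 3.07], [-1.43, 2.12], [-1.02, 1.25], [-3.03, 1.67], [-3.05, -0], [-3.03, 3.03]. Speed limits (rad/s): [2.39, 2.39, 3.01, 3.14, 3.14, 3.14].

INTERFACE

Orientations are given as a unit quaternion [w, x, y, z].
In Python, from plant import bot gives the robot as it stands.
- The arm moves only by the tool apply_moves, never from a script. Its argument "increments" is one flat list of numbers, 6 for each row, row after row: the shift along the tool's x, y, z in m, then the turn, a rotation vector about the tool's x, y, z in rad. A call has 1 to 8 rows; each row shifts and turns the commanded pose from where the row before left it, along the tool's axes as they then stand; what a row does not reach is not made up. A row lasts 1/8 s, in which the tool goes at most 62.5 mm and 10.7 degrees, less where a joint would pass 70% of its speed; a pose out of reach is approached as far as the arm can. A call is refused whole if a number of a shift passes 0.0625 or a number of a turn 0.188, either way. A call with a gripper value outside its range is refused whole. "gripper" is the finger opening in m, from 0 to 0.0876, set as the call begins (left out, the last holds). The fingers move at their own pace and stop on an object; the grip force is fixed at half the most. Time passes only in rows, so rows that do not move let the fingers close. It gives the time, the measured TCP pose, the force, the opening and the grip force at its end, in the units of the state.
- bot.read_state(): the state, without advancing time (a new reading comes with each control period).
- bot.camera(name): name is "scene" or "top" or "wrist"; returns a dict with "frame" (480x640x3 uint8, blue, green, red), "fov_y" (degrees; the focal length in pixels is half the picture's height over the tangent of half this angle, whatever the lens; pixels are square), "cx", "cy" (the principal point, pixels), "extrinsics" (4x4, takes a point from world to camera coordinates). Camera axes: x right, y down, z forward; pixel columns grow to the right and rows downward; lengths in m; the calibration is good to about 2 mm. A picture is of the moment at which its call begins. There is no depth.
- bot.sign_off(): hands the job in; it is judged then, once.
The state is a dict: "clock": time; "qpos": joint angles; "dq": joint speeds; "joint_torque": joint torques, N m; "ee_pos": TCP position; "orientation": TCP orientation; "ft_force": force on the tool from outside, world axes, zero at the start; "ft_torque": the same for the moment, N m; "finger_gap": finger opening in m; "grasp_force": force on a finger pad.
Only numpy, scipy, OpenCV 4.12 (cv2) and the standard library are available. Lean on these libraries where they do the work, as an engineer would, in place of code of your own. Each camera call takes 0.05 s, during which the arm holds its last target. There are 200 camera calls.

TASK

The small leaded panel on the plywood board is ready for soldering but still loose, so slide it gently, without lifting it, until it lies square and tight against both wooden battens, right into their corner. Then swing the cam lever round by its knob as far as it goes so that the cam grips the panel's edge and it cannot shift. Leave the two nails and the pencil where they lie.

Things in the scene. Friction and masses are not known exactly. Their poses are not given: they have to be found in the camera images.
- panel: Small rectangular leaded glass panel with grey lead borders, flat on the plywood board, 130 (x) x 180 (y) x 10 mm, 0.3 to 0.6 kg. Origin: centre of its underside; x points to the edge for the far batten, y to the short edge for the left batten. Not soldered: it breaks if lifted 10 mm, tipped, or pushed with over 40 N; 1 to 4 N slides it. (The larger panel on the other board is not used.)
- board: Fixed plywood board, 290 (x) x 340 (y) mm, top 30 mm above the table. Origin: on the table under its centre; x away from the robot, y left, z up. On it two wooden battens, 14 mm high, 22 wide: inner face of the far one at x = 120 (y -160 to 160), of the left one at y = 128 (x -18 to 114). Near and right sides open. The home panel's centre is at x = 55, y = 38.
- corner (a point): The point on the board's top where the inner faces of the two battens meet, 30 mm above the table; axes as the board's. A home panel has its far-left corner here.
- far_left (a point): The panel's corner that goes into the corner of the battens, at half the panel's thickness (panel x = +65, y = +90 mm).
- far_right (a point): The other end of the panel's far long edge, at half thickness (panel x = +65, y = -90 mm).
- near_left (a point): The near end of the panel's left short edge, at half thickness (panel x = -65, y = +90 mm).
- cam (a joint): Angle of the cam lever about its upright pivot, 0 (open) to 1.85 rad (end of travel, locked), counterclockwise from above; stays where left; 1 N at the knob turns it, a few N once it grips. Open, the lever points left (95 degrees from board x towards board y); locked, towards the robot (201 degrees).
- pivot (a point): The cam's pivot axis at the board's top (board x = -28.7, y = 98 mm). The cam is a polished disc, radius 14, 15 mm high, 5 mm off the pivot (at -103 degrees from board x when open). Open, it leaves the home panel 4 to 6 mm free but blocks one pushed left before it lies close to the far batten; it meets the home panel's near edge at about 1.45 rad.
- cam_knob (a point): Middle of the upright black round knob at the end of the lever, 68 mm from the pivot axis and 44 mm above the board's top. The knob is 18 mm in diameter and stands from 25 to 60 mm above the board; the lever below it is a bar 14 mm wide, 16 to 21 mm above the board.
- nail_a: Horseshoe nail, 51 x 8 x 5 mm, loose on the board near its near right corner. Origin: centre of its underside. Leave it.
- nail_b: A second such nail beside it. Leave it.
- pencil: Flat red carpenter's pencil, 152 x 14 x 8 mm, lying on the table to the left of the board. Origin: centre of its underside. Leave it.

How it is judged:
By the outcome, as a careful person would: the job done as asked, in the order asked, and still so for the second after the job is handed in, with the robot touching nothing.
It also fails if it takes over 67 s, if anything falls off the work surface, if the arm or the gripper's body presses on something with over 40 N, if the wrist force passes 120 N, or if a joint passes its speed limit or range.

## Working session

There is one attempt and no reset: what is moved stays moved. The work goes in short steps, Python scripts to look and compute and a tool call to move; the robot and the scene stay as the last step left them, time stands still between calls to the robot, and variables do not carry over. Pictures are saved under pics/ and viewed, at most 10 in all, crops included, and the job is handed in when it is done.

Besides the shell and the picture viewer there is one more tool, called after "Request:" as name(argument=value, ...), one argument or row to a line, values as JSON. apply_moves: Moves the arm, as the interface text tells. Its arguments: {"type":"object","properties":{"increments":{"type":"array","items":{"type":"number"}},"gripper":{"type":"number"}},"required":["increments"]}

```bash
mkdir -p pics; ls; python3 - <<'E'
from plant import bot
import cv2,numpy as np
s=bot.read_state();print(s, bot.tcp_to_grasp)
for n in ["scene","top"]:
    c=bot.camera(n);cv2.imwrite(f"pics/{n}0.png",c["frame"]);print(n,c["fov_y"],c["cx"],c["cy"],np.round(c["extrinsics"],4).tolist())
E
```

```text
pics
{'clock': 0.0, 'qpos': array([ 1.48709489e+00,  3.59353776e-01,  1.10488586e-02, -3.73894318e-04,
       -1.22407668e+00, -2.88100321e-01]), 'dq': array([-9.12006472e-04,  6.10714230e-04,  8.45474171e-06,  6.72642927e-04,
       -2.42275967e-04, -1.34211345e-04]), 'joint_torque': array([-2.05123561e-04, -5.82707798e+01,  2.93053526e+01,  6.99675679e+00,
        6.88621847e-03, -1.91535955e-04]), 'ee_pos': array([0.24506279, 0.62841442, 0.22563546]), 'orientation': array([ 8.06429992e-04,  9.82758045e-01, -1.84894473e-01, -9.39891046e-05]), 'ft_force': array([-0.80675265, -0.3078455 , -1.078996  ]), 'ft_torque': array([0.05733459, 0.03901123, 0.01906495]), 'grasp_force': 0.0, 'finger_gap': 0.08770844695691452} 0.0188
scene 46.22356655067496 318.3284861258287 240.84395551353035 [[0.7785, -0.6276, 0.0069, -0.2766], [-0.4325, -0.5443, -0.7188, 0.4539], [0.4549, 0.5566, -0.6952, 0.5749], [0.0, 0.0, 0.0, 1.0]]
top 46.5903085739007 316.4516098707819 244.2432983680281 [[-0.0081, -1.0, -0.0015, 0.3048], [-0.9931, 0.0082, -0.117, 0.5487], [0.117, 0.0006, -0.9931, 0.9478], [0.0, 0.0, 0.0, 1.0]]
```

View pics/scene0.png

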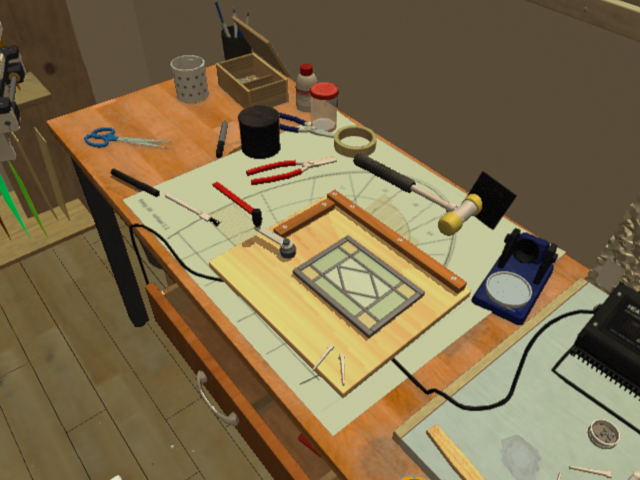

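View pics/top0.png

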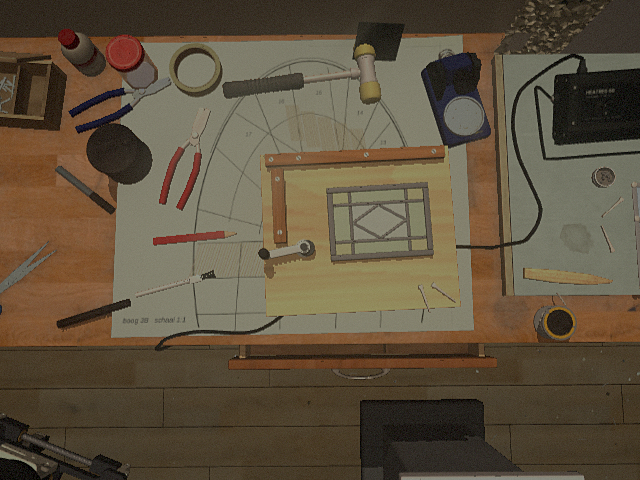

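The scene view shows the board with its battens at the far and left sides, and the panel loose and slightly turned near the middle. In the top view the panel corners are about (328,188), (428,183), (433,251), (331,261), the knob is at (264,254), the pivot near (305,247), and the nails near (430,295). I'll enlarge this.

```bash
python3 - <<'E'
import cv2
t=cv2.imread("pics/top0.png")[135:325,245:480]
cv2.imwrite("pics/top0c.png",cv2.convertScaleAbs(cv2.resize(t,None,fx=3.15,fy=3.15,interpolation=cv2.INTER_CUBIC),alpha=1.4))
t=cv2.imread("pics/scene0.png")[180:400,205:480]
cv2.imwrite("pics/scene0c.png",cv2.resize(t,None,fx=2.7,fy=2.7,interpolation=cv2.INTER_CUBIC))
E
```

```text
(no output)
```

View pics/top0c.png

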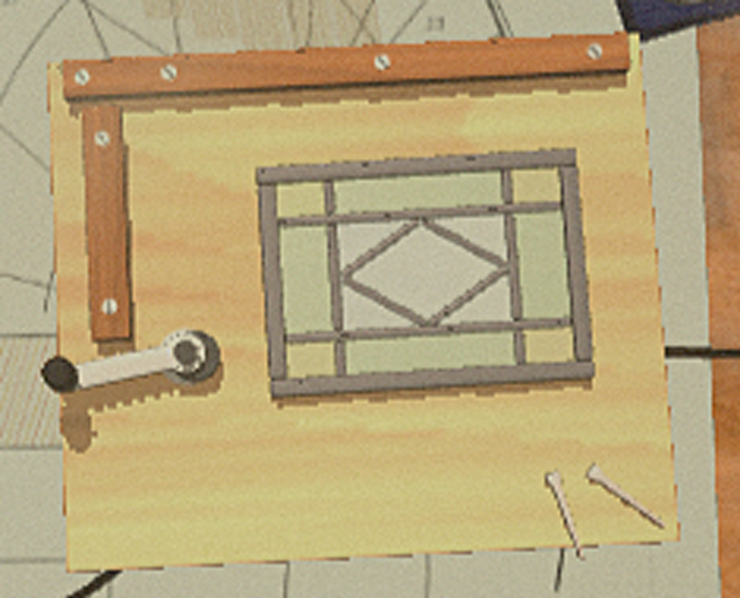

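View pics/scene0c.png

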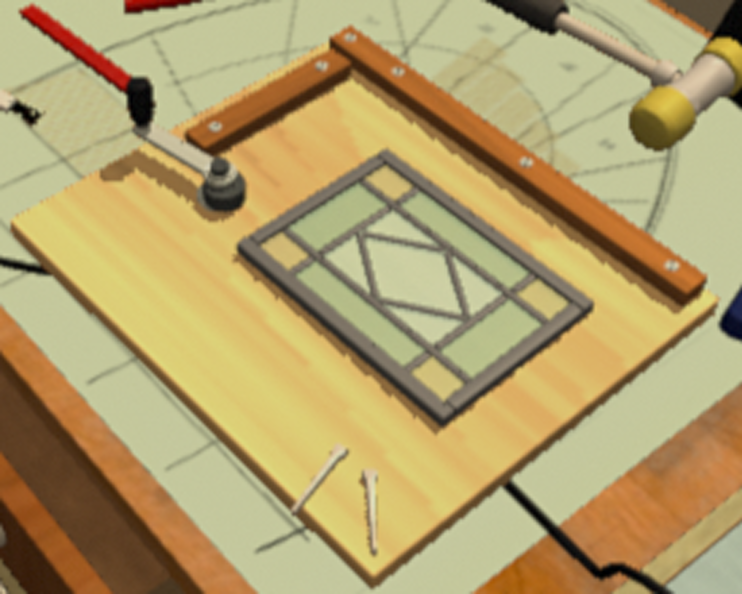

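The top crop shows the board's top corners at (48,63), (636,34), (679,538), (68,571), and the panel's top corners at (257,168), (575,150), (593,378), (274,394). The scene crop shows the panel corners at (386,151), (591,303), (446,412), (239,243), the board corners at (12,225), (375,575), (717,297), and the knob top at about (139,88). The nails lie near-right.

```bash
cat > h.py <<'E'
import numpy as np,cv2
from scipy.optimize import least_squares
def P(c,X):
    f=240/np.tan(np.radians(c["fov_y"]/2)); E=np.array(c["extrinsics"]); p=X@E[:3,:3].T+E[:3,3]
    return p[:,:2]/p[:,2:]*f+[c["cx"],c["cy"]]
def ray(c,uv,z):
    f=240/np.tan(np.radians(c["fov_y"]/2)); E=np.array(c["extrinsics"]);R=E[:3,:3];o=-R.T@E[:3,3]
    uv=np.atleast_2d(uv);d=np.c_[(uv-[c["cx"],c["cy"]])/f,np.ones(len(uv))]@R
    return o+d*((z-o[2])/d[:,2])[:,None]
def rect(p,loc):
    c,s=np.cos(p[2]),np.sin(p[2]); L=np.array(loc,float)
    return np.c_[p[0]+c*L[:,0]-s*L[:,1],p[1]+s*L[:,0]+c*L[:,1],np.full(len(L),p[3])]
def fit(obs,loc,p0):
    return least_squares(lambda p:np.concatenate([(P(c,rect(p,[loc[i] for i in ix]))-uv).ravel() for c,ix,uv in obs]),p0,loss="soft_l1")
BL=[(.145,.17),(.145,-.17),(-.145,-.17),(-.145,.17)]
PL=[(.065,.09),(.065,-.09),(-.065,-.09),(-.065,.09)]
E
python3 - <<'E'
from h import *; from plant import bot
T=bot.camera("top");S=bot.camera("scene")
t=lambda a:np.array(a)/3.15+[245,135]; s=lambda a:np.array(a)/2.7+[205,180]
b=fit([(T,[0,1,2,3],t([(48,63),(636,34),(679,538),(68,571)])),(S,[3,2,1],s([(12,225),(375,575),(717,297)]))],BL,[.5,.0,0,.03])
p=fit([(T,[0,1,2,3],t([(257,168),(575,150),(593,378),(274,394)])),(S,[0,1,2,3],s([(386,151),(591,303),(446,412),(239,243)]))],PL,[.5,0,0,.04])
for r in(b,p):print(r.x.round(4),r.fun.round(1))
B=b.x
def inb(X):
    c,q=np.cos(B[2]),np.sin(B[2]);d=X[:,:2]-B[:2];return np.c_[c*d[:,0]+q*d[:,1],-q*d[:,0]+c*d[:,1]]
print("panel in board",inb(p.x[None,:2]),np.degrees(p.x[2]-B[2]))
W=lambda x,y:rect(B,[(x,y)])[0]
print("corner",W(.12,.128),"home",W(.055,.038),"pivot",W(-.0287,.098))
kt=ray(T,t([(59,375)]),.09);ks=ray(S,s([(140,92)]),.09);print("knob",kt,ks,"expected",W(-.0287+.068*np.cos(np.radians(95)),.098+.068*np.sin(np.radians(95))))
print("nails",inb(ray(T,t([(552,480),(580,556),(593,470),(662,526)]),.033)))
E
```

```text
[0.5784 0.2265 0.0469 0.0281] [-1.7 -0.5 -0.  -1.4  0.   0.1 -0.9  0.4 -1.5 -0.6  0.2  2.5  1.8  1.3]
[0.5905 0.1892 0.0522 0.0409] [-0.6 -0.8  0.2 -1.1  0.8 -0.4 -1.3  0.8  0.2 -1.1  2.1  0.3 -0.9  3.8
 -1.5  0.3]
panel in board [[ 0.01038309 -0.03781811]] 0.30202367880653125
corner [0.69225766 0.36002095 0.02809694] home [0.63154873 0.26707244 0.02809694] pivot [0.54512771 0.32308224 0.02809694]
knob [[0.52886668 0.38740605 0.09      ]] [[0.52637717 0.3810374  0.09      ]] expected [0.53603163 0.39047112 0.02809694]
nails [[-0.10922614 -0.10137044]
 [-0.15166624 -0.11354124]
 [-0.10497018 -0.12443021]
 [-0.13778456 -0.15993209]]
```

Request:
apply_moves(
  increments=[0,0,0,0,0,-0.14,0,0,0,0,0,-0.14,0,0,0,0,0,-0.14,0.026,0.05,0,0,0,0,0.026,0.05,0,0,0,0,0.026,0.05,0,0,0,0,0.026,0.05,0,0,0,0,0.026,0.05,0,0,0,0],
)

```text
clock: 1.2
ee_pos: [0.3877, 0.3837, 0.2266]
orientation: [-0.0, 1.0, 0.024, 0.0]
ft_force: [2.0, 0.7, -0.2]
finger_gap: 0.0873
grasp_force: 0.0
```

Request:
apply_moves(
  increments=[0.026,0.05,0,0,0,0,0.026,0.05,0,0,0,0,0.026,0.05,0,0,0,0,0.026,0.055,0,0,0,0,0,0,0.04,0,0,0,0,0,0.04,0,0,0,0,0,0.03,0,0,0,0,0,0,0,0,0],
)

```text
clock: 2.2
ee_pos: [0.4995, 0.1845, 0.1146]
orientation: [0.001, 1.0, 0.024, -0.002]
ft_force: [-0.0, 0.1, -0.1]
finger_gap: 0.0878
grasp_force: 0.0
```

```bash
cat >> h.py <<'E'
B=[0.5784,0.2265,0.0469,0.0281]
def st():
    from plant import bot
    s=bot.read_state();w,x,y,z=s["orientation"];yaw=2*np.arctan2(y,x)
    d=s["ee_pos"][:2]-B[:2];c,q=np.cos(B[2]),np.sin(B[2])
    print("t",round(s["clock"],2),"tcp",s["ee_pos"].round(4),"board",np.round([c*d[0]+q*d[1],-q*d[0]+c*d[1]],4),"yaw-board",round(yaw-B[2],4),"F",s["ft_force"].round(1),"q",s["qpos"].round(2),"gap",round(s["finger_gap"],4))
E
python3 - <<'E'
from h import *; from plant import bot
st()
for n in ["wrist","top"]:
    c=bot.camera(n);f=c["frame"]
    if n=="top": f=cv2.resize(f[135:325,245:480],None,fx=2.5,fy=2.5,interpolation=cv2.INTER_CUBIC);cv2.imwrite("pics/t1.png",f)
    else: cv2.imwrite("pics/w1.png",f); print(c["fov_y"],P(c,rect([*B[:3],.03],[(.12,.128),(-.145,.17),(.145,-.17),(-.145,-.17)])))
E
```

```text
t 2.2 tcp [0.4995 0.1845 0.1146] board [-0.0808 -0.0383] yaw-board 0.0008 F [-0.   0.1 -0.1] q [ 0.72  0.23 -0.45 -0.   -0.9   0.9 ] gap 0.0878
71.71903877605365 [[  41.99410932  -82.53658766]
 [  62.95133009  316.37144751]
 [ 548.46895936 -133.04137697]
 [ 482.16725217  316.32421541]]
```

View pics/w1.png

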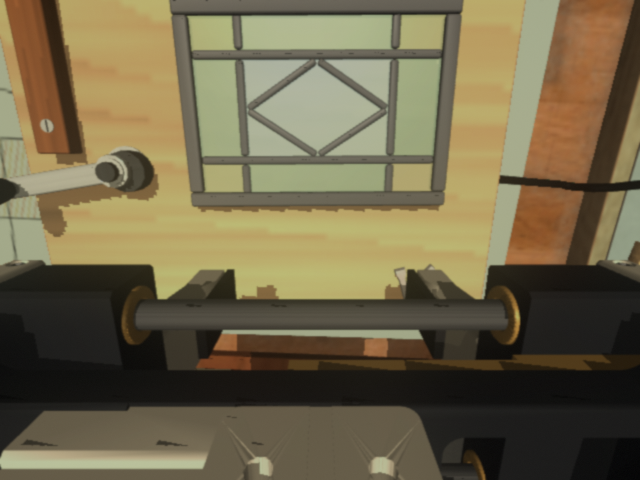

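The wrist view shows the panel parallel to the board and its near edge at about row 198. The fingers stand in front of it, and the nail tips are at about (400,272), nearer the robot and outside the finger path. Now I lower beside the near edge and push away from the robot.

Request:
apply_moves(
  increments=[0.005,-0.005,0.03,0,0,0,0,0,0.03,0,0,0,0,0,0.012,0,0,0,0,0,0.008,0,0,0,0,0,0,0,0,0,0,0,0,0,0,0],
)

```text
clock: 3.05
ee_pos: [0.5062, 0.1913, 0.0375]
orientation: [-0.0, 1.0, 0.024, 0.001]
ft_force: [-0.6, 0.3, -0.4]
finger_gap: 0.0875
grasp_force: 0.0
```

Request:
apply_moves(
  increments=[0.004,0,0,0,0,0,0.004,0,0,0,0,0,0.004,0,0,0,0,0,0.004,0,0,0,0,0,0.004,0,0,0,0,0,0.004,0,0,0,0,0,0.004,0,0,0,0,0,0.004,0,0,0,0,0],
)

```text
clock: 4.05
ee_pos: [0.5378, 0.1924, 0.0365]
orientation: [0.0, 1.0, 0.024, -0.0]
ft_force: [-2.7, 0.7, 3.3]
finger_gap: 0.0876
grasp_force: 2.0
```

Request:
apply_moves(
  increments=[-0.006,0,0,0,0,0,0,0,0.003,0,0,0,0,0,0,0,0,0],
)

```text
clock: 4.42
ee_pos: [0.5315, 0.1922, 0.0333]
orientation: [0.0, 1.0, 0.024, -0.0]
ft_force: [-0.1, 0.2, -0.1]
finger_gap: 0.0876
grasp_force: 0.0
```

Request:
apply_moves(
  increments=[0.005,0,0,0,0,0,0.004,0,0,0,0,0,0.004,0,0,0,0,0,0.004,0,0,0,0,0],
)

```text
clock: 4.92
ee_pos: [0.5487, 0.1928, 0.0335]
orientation: [0.0, 1.0, 0.024, -0.0]
ft_force: [-2.7, 0.0, 1.0]
finger_gap: 0.0879
grasp_force: 1.2
```

```bash
python3 - <<'E'
from h import *; from plant import bot
st()
a=bot.camera("top")["frame"][140:320,250:470];b=bot.camera("scene")["frame"][190:390,215:475]
a=cv2.resize(a,(500,410),interpolation=cv2.INTER_CUBIC);cv2.imwrite("pics/t2.png",a)
b=cv2.resize(b,None,fx=2.5,fy=2.5,interpolation=cv2.INTER_CUBIC);cv2.imwrite("pics/s2.png",b)
E
```

```text
t 4.92 tcp [0.5487 0.1928 0.0335] board [-0.0313 -0.0323] yaw-board 0.0011 F [-2.7  0.   1. ] q [ 0.67  0.4  -0.42 -0.   -0.74  0.94] gap 0.0879
```

View pics/s2.png

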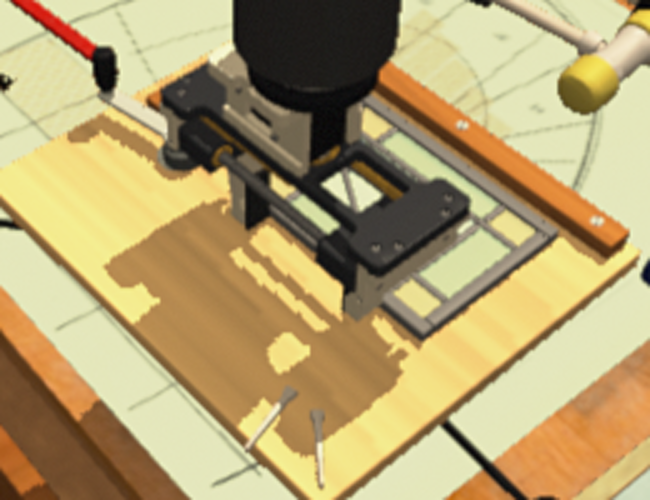

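The scene view shows the panel now sliding, with both fingertips flat on its near edge and a narrow gap left to the far batten. The lever is still open and the nails (285,420), (318,440) are untouched. I'll keep pushing.

Request:
apply_moves(
  increments=[0.003,0,0,0,0,0,0.003,0,0,0,0,0,0.002,0,0,0,0,0],
)

```text
clock: 5.4
ee_pos: [0.5567, 0.1933, 0.0335]
orientation: [0.0, 1.0, 0.024, -0.0]
ft_force: [-2.7, -0.1, 1.0]
finger_gap: 0.0879
grasp_force: 1.0
```

Request:
apply_moves(
  increments=[0.0015,0,0,0,0,0,0.001,0,0,0,0,0],
)

```text
clock: 5.65
ee_pos: [0.5591, 0.1935, 0.0335]
orientation: [0.0, 1.0, 0.024, -0.0]
ft_force: [-2.5, 0.1, -0.8]
finger_gap: 0.0878
grasp_force: 1.4
```

Request:
apply_moves(
  increments=[0.001,0,0,0,0,0,0,0,0,0,0,0],
)

```text
clock: 5.9
ee_pos: [0.5593, 0.1934, 0.0334]
orientation: [0.0, 1.0, 0.024, -0.001]
ft_force: [-5.2, 1.1, 2.0]
finger_gap: 0.0876
grasp_force: 2.7
```

Request:
apply_moves(
  increments=[0.0008,0,0,0,0,0,0,0,0,0,0,0],
)

```text
clock: 6.15
ee_pos: [0.5593, 0.1934, 0.0333]
orientation: [0.0, 1.0, 0.024, -0.001]
ft_force: [-8.7, 2.8, 2.8]
finger_gap: 0.0877
grasp_force: 4.1
```

Request:
apply_moves(
  increments=[0.0008,0,0,0,0,0,0,0,0,0,0,0],
)

```text
clock: 6.4
ee_pos: [0.5594, 0.1933, 0.0332]
orientation: [0.0, 1.0, 0.024, -0.002]
ft_force: [-10.2, 2.3, 4.7]
finger_gap: 0.0875
grasp_force: 5.4
```

Request:
apply_moves(
  increments=[-0.01,0,0,0,0,0,-0.01,0,0,0,0,0,0,0,-0.045,0,0,0,0,0,-0.045,0,0,0,0.026,0.04,0,0,0,0,0.026,0.04,0,0,0,0,0.026,0.04,0,0,0,0,0,0,0,0,0,0.17],
)

```text
clock: 7.4
ee_pos: [0.6266, 0.0739, 0.1233]
orientation: [0.0, 0.998, -0.064, 0.0]
ft_force: [-0.6, 1.0, -0.0]
finger_gap: 0.0876
grasp_force: 0.0
```

Request:
apply_moves(
  increments=[0,0,0,0,0,0.175,0,0,0,0,0,0.175,0,0,0,0,0,0.175,0,0,0,0,0,0.175,0,0,0,0,0,0.175,0,0,0,0,0,0.175,0,0,0,0,0,0.175,0,0,0,0,0,0.175],
  gripper=0.05,
)

```text
clock: 8.4
ee_pos: [0.6253, 0.0766, 0.1238]
orientation: [-0.0, 0.722, -0.692, 0.0]
ft_force: [0.2, 0.1, 0.3]
finger_gap: 0.0499
grasp_force: 0.0
```

```bash
python3 - <<'E'
from h import *; from plant import bot
st()
c=bot.camera("top");a=c["frame"][120:330,250:510]
cv2.imwrite("pics/t3.png",cv2.convertScaleAbs(cv2.resize(a,None,fx=2.8,fy=2.8,interpolation=cv2.INTER_CUBIC),alpha=1.4))
E
```

```text
t 8.4 tcp [0.6253 0.0766 0.1238] board [ 0.0398 -0.1519] yaw-board -1.5743 F [0.2 0.1 0.3] q [ 0.43  0.37 -0.23  0.   -0.98 -0.39] gap 0.0499
```

View pics/t3.png

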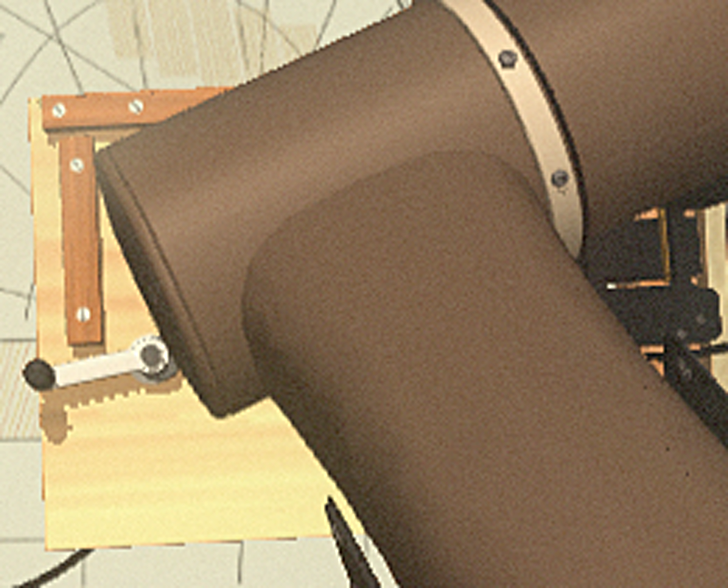

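The arm hides the panel from above in this view; the lever is still open, with its knob at (40,374). I descend beside the panel's right edge and push left.

Request:
apply_moves(
  increments=[0,0,0.03,0,0,0,0,0,0.03,0,0,0,0,0,0.02,0,0,0,0,0,0.01,0,0,0,0,0,0,0,0,0],
)

```text
clock: 9.07
ee_pos: [0.6251, 0.0765, 0.0332]
orientation: [0.0, 0.725, -0.689, -0.0]
ft_force: [-0.1, 0.2, 0.4]
finger_gap: 0.0499
grasp_force: 0.0
```

Request:
apply_moves(
  increments=[-0.004,0,0,0,0,0,-0.004,0,0,0,0,0,-0.004,0,0,0,0,0,-0.004,0,0,0,0,0,-0.004,0,0,0,0,0,-0.004,0,0,0,0,0,-0.004,0,0,0,0,0,-0.004,0,0,0,0,0],
)

```text
clock: 10.07
ee_pos: [0.6238, 0.1087, 0.0335]
orientation: [0.0, 0.724, -0.69, -0.0]
ft_force: [-0.1, -3.3, 1.9]
finger_gap: 0.05
grasp_force: 1.3
```

Request:
apply_moves(
  increments=[-0.005,0,0,0,0,0,-0.005,0,0,0,0,0,-0.005,0,0,0,0,0,-0.005,0,0,0,0,0,-0.005,0,0,0,0,0,-0.005,0,0,0,0,0,-0.005,0,0,0,0,0,-0.005,0,0,0,0,0],
)

```text
clock: 11.08
ee_pos: [0.6218, 0.1487, 0.0336]
orientation: [0.0, 0.724, -0.69, -0.0]
ft_force: [0.5, -2.0, 1.6]
finger_gap: 0.0501
grasp_force: 1.2
```

Request:
apply_moves(
  increments=[-0.003,0,0,0,0,0,-0.003,0,0,0,0,0,-0.002,0,0,0,0,0,-0.002,0,0,0,0,0],
)

```text
clock: 11.58
ee_pos: [0.6213, 0.1585, 0.0336]
orientation: [0.0, 0.724, -0.69, -0.0]
ft_force: [-0.4, -2.5, 1.0]
finger_gap: 0.0501
grasp_force: 1.2
```

Request:
apply_moves(
  increments=[-0.002,0,0,0,0,0,-0.001,0,0,0,0,0,0,0,0,0,0,0],
)

```text
clock: 11.95
ee_pos: [0.6212, 0.1616, 0.0335]
orientation: [-0.0, 0.724, -0.69, -0.0]
ft_force: [0.8, -1.2, -0.3]
finger_gap: 0.0501
grasp_force: 0.7
```

```bash
python3 -c "
from h import *;st()"
```

```text
t 11.95 tcp [0.6212 0.1616 0.0335] board [ 0.0397 -0.0669] yaw-board -1.5687 F [ 0.8 -1.2 -0.3] q [ 0.56  0.48 -0.28 -0.   -0.81 -0.51] gap 0.0501
```

Request:
apply_moves(
  increments=[-0.0015,0,0,0,0,0,-0.0015,0,0,0,0,0,0,0,0,0,0,0],
)

```text
clock: 12.32
ee_pos: [0.6211, 0.1646, 0.0335]
orientation: [-0.0, 0.724, -0.69, -0.0]
ft_force: [-0.6, -1.5, 0.1]
finger_gap: 0.0503
grasp_force: 0.7
```

Request:
apply_moves(
  increments=[-0.001,0,0,0,0,0,-0.001,0,0,0,0,0,0,0,0,0,0,0],
)

```text
clock: 12.7
ee_pos: [0.6208, 0.166, 0.0335]
orientation: [0.0, 0.724, -0.69, 0.0]
ft_force: [0.1, -3.7, 1.4]
finger_gap: 0.05
grasp_force: 2.3
```

Request:
apply_moves(
  increments=[-0.001,0,0,0,0,0,0,0,0,0,0,0],
)

```text
clock: 12.95
ee_pos: [0.6205, 0.1662, 0.0335]
orientation: [0.001, 0.724, -0.69, 0.0]
ft_force: [-0.0, -7.5, 2.1]
finger_gap: 0.0498
grasp_force: 3.8
```

Request:
apply_moves(
  increments=[-0.001,0,0,0,0,0,0,0,0,0,0,0],
)

```text
clock: 13.2
ee_pos: [0.6201, 0.1664, 0.0335]
orientation: [0.002, 0.724, -0.69, 0.0]
ft_force: [-0.6, -10.4, 3.5]
finger_gap: 0.05
grasp_force: 5.4
```

Request:
apply_moves(
  increments=[0.01,0,0,0,0,0,0.015,0,0,0,0,0,0,0,-0.045,0,0,0,0,0,-0.045,0,0,0,0,-0.04,0,0,0,-0.175,0,0,0,0,0,-0.175,0,0,0,0,0,-0.175,0,0,0,0,0,-0.175],
)

```text
clock: 14.2
ee_pos: [0.6622, 0.1451, 0.1234]
orientation: [-0.0, 0.918, -0.397, -0.0]
ft_force: [0.1, -0.5, 0.1]
finger_gap: 0.0503
grasp_force: 0.0
```

Request:
apply_moves(
  increments=[0,0,0,0,0,-0.175,0,0,0,0,0,-0.175,0,0,0,0,0,-0.175,0,0,0,0,0,-0.175,0,0,0,0,0,-0.17,0,0,0,0,0,0],
  gripper=0.0876,
)

```text
clock: 14.95
ee_pos: [0.6622, 0.1452, 0.1235]
orientation: [-0.0, 1.0, 0.023, 0.0]
ft_force: [-0.1, -0.7, -0.0]
finger_gap: 0.0872
grasp_force: 0.0
```

```bash
python3 - <<'E'
from h import *; from plant import bot
st()
cv2.imwrite("pics/t4.png",bot.camera("top")["frame"])
c=bot.camera("wrist");cv2.imwrite("pics/w4.png",c["frame"])
E
```

```text
t 14.95 tcp [0.6622 0.1452 0.1235] board [ 0.0799 -0.0852] yaw-board -0.0 F [-0.1 -0.7 -0. ] q [ 0.5   0.44 -0.11 -0.   -1.02  1.12] gap 0.0872
```

Request:
apply_moves(
  increments=[-0.042,-0.028,0,0,0,0,-0.042,-0.028,0,0,0,0,-0.042,-0.029,0,0,0,0,0,0,0.03,0,0,0,0,0,0.03,0,0,0,0,0,0.02,0,0,0,0,0,0.01,0,0,0,0,0,0,0,0,0],
  gripper=0.07,
)

```text
clock: 16.05
ee_pos: [0.532, 0.224, 0.0332]
orientation: [0.0, 1.0, 0.023, -0.0]
ft_force: [0.5, -0.9, 1.3]
finger_gap: 0.0698
grasp_force: 0.0
```

Request:
apply_moves(
  increments=[0.006,0,0,0,0,0,0.006,0,0,0,0,0,0.006,0,0,0,0,0,0.003,0,0,0,0,0,0.002,0,0,0,0,0,0,0,0,0,0,0],
)

```text
clock: 16.8
ee_pos: [0.5551, 0.2253, 0.0335]
orientation: [0.0, 1.0, 0.024, -0.0]
ft_force: [1.3, 0.6, -0.1]
finger_gap: 0.0702
grasp_force: 0.0
```

```bash
python3 -c "
from h import *;st()"
```

```text
t 16.8 tcp [0.5551 0.2253 0.0335] board [-0.0233 -0.0001] yaw-board 0.0011 F [ 1.3  0.6 -0.1] q [ 0.71  0.42 -0.38 -0.   -0.76  0.91] gap 0.0702
```

Contact was at board x about -20.6 mm before; I'll go on gently.

Request:
apply_moves(
  increments=[0.0015,0,0,0,0,0,0.0015,0,0,0,0,0,0,0,0,0,0,0],
)

```text
clock: 17.18
ee_pos: [0.5575, 0.225, 0.0333]
orientation: [0.0, 1.0, 0.024, -0.001]
ft_force: [-2.7, -1.6, 1.4]
finger_gap: 0.07
grasp_force: 1.4
```

Request:
apply_moves(
  increments=[0.001,0,0,0,0,0,0,0,0,0,0,0],
)

```text
clock: 17.42
ee_pos: [0.5581, 0.2251, 0.0333]
orientation: [0.0, 1.0, 0.024, -0.001]
ft_force: [-5.7, -0.6, 2.2]
finger_gap: 0.0701
grasp_force: 2.7
```

Request:
apply_moves(
  increments=[0.001,0,0,0,0,0,0,0,0,0,0,0],
)

```text
clock: 17.68
ee_pos: [0.5582, 0.225, 0.0332]
orientation: [0.001, 1.0, 0.024, -0.002]
ft_force: [-9.4, -0.0, 4.9]
finger_gap: 0.0702
grasp_force: 4.7
```

```bash
python3 -c "
from h import *;st()"
```

```text
t 17.68 tcp [0.5582 0.225  0.0332] board [-0.0202 -0.0005] yaw-board 0.0009 F [-9.4 -0.   4.9] q [ 0.71  0.43 -0.38 -0.   -0.77  0.91] gap 0.0702
```

Request:
apply_moves(
  increments=[-0.01,0,0,0,0,0,-0.01,0,0,0,0,0,0,0,-0.05,0,0,0,0,0,-0.05,0,0,0,0.001,-0.055,0,0,0,0,0,-0.055,0,0,0,0,0.001,-0.056,0,0,0,0,0,0,0,0,0,0.0835],
  gripper=0.05,
)

```text
clock: 18.68
ee_pos: [0.5335, 0.3945, 0.1332]
orientation: [-0.001, 1.0, -0.017, 0.001]
ft_force: [-0.0, -0.5, -0.4]
finger_gap: 0.0499
grasp_force: 0.0
```

Request:
apply_moves(
  increments=[0,0,0,0,0,0.175,0,0,0,0,0,0.175,0,0,0,0,0,0.175,0,0,0,0,0,0.175,0,0,0,0,0,0.175,0,0,0,0,0,0.175,0,0,0,0,0,0.175,0,0,0,0,0,0.175],
)

```text
clock: 19.68
ee_pos: [0.5339, 0.3908, 0.1337]
orientation: [-0.0, 0.752, -0.66, 0.0]
ft_force: [-0.7, 0.1, -0.1]
finger_gap: 0.0497
grasp_force: 0.0
```

```bash
python3 - <<'E'
from h import *; from plant import bot
st()
a=bot.camera("top")["frame"][135:325,245:480]
c=bot.camera("wrist")
print(P(c,rect([*B[:3],.09],[(-.0346,.1657)])))
a=cv2.resize(a,(585,480),interpolation=cv2.INTER_CUBIC)
im=np.hstack([cv2.convertScaleAbs(a,alpha=1.4),c["frame"]])
cv2.imwrite("pics/m5.png",cv2.resize(im,(800,313),interpolation=cv2.INTER_AREA))
cv2.imwrite("pics/top5.png",cv2.convertScaleAbs(a,alpha=1.4))
E
```

```text
t 19.68 tcp [0.5339 0.3908 0.1337] board [-0.0368  0.1662] yaw-board -1.4878 F [-0.7  0.1 -0.1] q [ 0.93  0.4  -0.14  0.   -1.02 -0.8 ] gap 0.0497
[[317.3739577  257.11390442]]
```

View pics/m5.png

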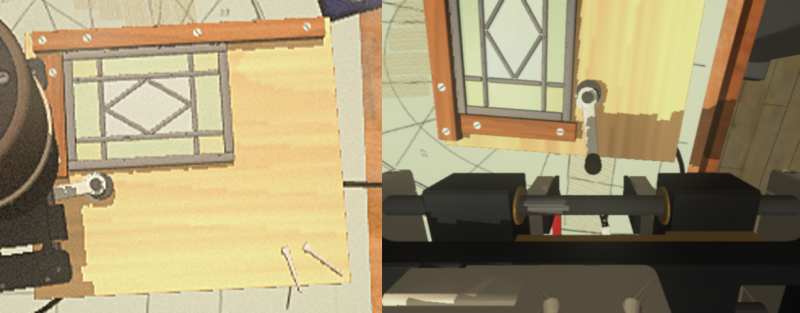

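The left part shows the panel square in the corner of both battens, the near edge clear of the cam and the nails in place. The wrist part shows the knob at about (323,252) in full-frame pixels, against a predicted (317,257), so it sits between the fingers. I lower and close loosely round it.

Request:
apply_moves(
  increments=[0,0,0.03,0,0,0,0,0,0.03,0,0,0,0,0,0.012,0,0,0,0,0,0,0,0,0],
)

```text
clock: 20.27
ee_pos: [0.5339, 0.3903, 0.0611]
orientation: [0.001, 0.754, -0.657, 0.0]
ft_force: [0.2, -0.0, 1.1]
finger_gap: 0.0501
grasp_force: 0.0
```

Request:
apply_moves(
  increments=[0,0,0,0,0,0,0,0,0,0,0,0,0,0,0,0,0,0],
  gripper=0.022,
)

```text
clock: 20.65
ee_pos: [0.5344, 0.3908, 0.0624]
orientation: [-0.001, 0.753, -0.658, -0.0]
ft_force: [0.0, -0.3, 0.6]
finger_gap: 0.0258
grasp_force: 0.0
```

```bash
python3 -c "
from h import *;st()"
```

```text
t 20.65 tcp [0.5344 0.3908 0.0624] board [-0.0363  0.1662] yaw-board -1.4819 F [ 0.  -0.3  0.6] q [ 0.93  0.47 -0.21  0.   -0.88 -0.79] gap 0.0258
```

Request:
apply_moves(
  increments=[0.0005,0.0081,0,0,0,-0.12,0.0005,0.0081,0,0,0,-0.12,0.0005,0.0081,0,0,0,-0.12,0.0005,0.0081,0,0,0,-0.12,0.0005,0.0081,0,0,0,-0.12,0.0005,0.0081,0,0,0,-0.12,0.0005,0.0081,0,0,0,-0.12,0.0005,0.0081,0,0,0,-0.12],
)

```text
clock: 21.65
ee_pos: [0.4834, 0.3547, 0.0622]
orientation: [-0.001, 0.972, -0.233, 0.0]
ft_force: [0.7, 1.3, -0.3]
finger_gap: 0.0217
grasp_force: 0.5
```

```bash
cat >> h.py <<'E'
def lev():
    st()
    from plant import bot
    s=bot.read_state();p=rect(B,[(-.0287,.098)])[0];d=s["ee_pos"][:2]-p[:2]
    print("tcp about pivot: r",np.hypot(*d).round(4),"ang from open",round(np.arctan2(d[1],d[0])%(2*np.pi)-B[2]-np.radians(95),3))
E
python3 -c "
from h import *;lev()"
```

```text
t 21.65 tcp [0.4834 0.3547 0.0622] board [-0.0889  0.1325] yaw-board -0.5178 F [ 0.7  1.3 -0.3] q [ 0.96  0.39 -0.36  0.   -0.82  0.14] gap 0.0217
tcp about pivot: r 0.0694 ang from open 0.963
```

Request:
apply_moves(
  increments=[0.0005,0.0081,0,0,0,-0.12,0.0005,0.0081,0,0,0,-0.12,0.0005,0.0081,0,0,0,-0.12,0.0005,0.0081,0,0,0,-0.12],
)

```text
clock: 22.15
ee_pos: [0.476, 0.3235, 0.0622]
orientation: [-0.001, 1.0, 0.005, 0.001]
ft_force: [0.4, 1.8, 0.4]
finger_gap: 0.0222
grasp_force: 0.5
```

Request:
apply_moves(
  increments=[0.0001,0.0041,0,0,0,-0.06,0.0001,0.0041,0,0,0,-0.06,0.0001,0.0041,0,0,0,-0.06,0.0001,0.0041,0,0,0,-0.06],
)

```text
clock: 22.65
ee_pos: [0.4781, 0.3074, 0.0622]
orientation: [-0.001, 0.992, 0.123, 0.001]
ft_force: [0.9, 1.8, -0.9]
finger_gap: 0.0217
grasp_force: 0.7
```

```bash
python3 -c "
from h import *;lev()"
```

```text
t 22.65 tcp [0.4781 0.3074 0.0622] board [-0.0964  0.0855] yaw-board 0.2001 F [ 0.9  1.8 -0.9] q [ 0.92  0.34 -0.43 -0.   -0.79  0.9 ] gap 0.0217
tcp about pivot: r 0.0689 ang from open 1.666
```

Request:
apply_moves(
  increments=[0.0001,0.0034,0,0,0,-0.05,0.0001,0.0034,0,0,0,-0.05,0.0001,0.0034,0,0,0,-0.05,0,0.002,0,0,0,-0.03,0,0,0,0,0,0],
)

```text
clock: 23.28
ee_pos: [0.4819, 0.2954, 0.0619]
orientation: [-0.0, 0.978, 0.211, 0.0]
ft_force: [0.3, 1.2, 0.6]
finger_gap: 0.0221
grasp_force: 0.4
```

Request:
apply_moves(
  increments=[0,0.0014,0,0,0,-0.02,0,0.0014,0,0,0,0,0,0,0,0,0,0],
)

```text
clock: 23.65
ee_pos: [0.4825, 0.294, 0.0617]
orientation: [-0.001, 0.975, 0.221, 0.0]
ft_force: [-4.0, 6.7, 2.8]
finger_gap: 0.0219
grasp_force: 4.0
```

```bash
python3 -c "
from h import *;lev()"
```

```text
t 23.65 tcp [0.4825 0.294  0.0617] board [-0.0926  0.0719] yaw-board 0.3979 F [-4.   6.7  2.8] q [ 0.89  0.34 -0.44 -0.   -0.79  1.12] gap 0.0219
tcp about pivot: r 0.069 ang from open 1.871
```

Request:
apply_moves(
  increments=[0,0.0015,0,0,0,0,0,0,0,0,0,0],
)

```text
clock: 23.9
ee_pos: [0.4826, 0.2939, 0.0617]
orientation: [-0.002, 0.975, 0.221, 0.0]
ft_force: [-9.8, 11.4, 2.5]
finger_gap: 0.0221
grasp_force: 7.4
```

Request:
apply_moves(
  increments=[0,0.0015,0,0,0,0,0,0,0,0,0,0],
)

```text
clock: 24.15
ee_pos: [0.4828, 0.2937, 0.0617]
orientation: [-0.003, 0.975, 0.221, 0.0]
ft_force: [-15.0, 17.3, 1.6]
finger_gap: 0.0222
grasp_force: 10.8
```

```bash
python3 -c "
from h import *;lev()"
```

```text
t 24.15 tcp [0.4828 0.2937 0.0617] board [-0.0923  0.0716] yaw-board 0.3983 F [-15.   17.3   1.6] q [ 0.89  0.34 -0.44 -0.   -0.79  1.13] gap 0.0222
tcp about pivot: r 0.0689 ang from open 1.877
```

Request:
apply_moves(
  increments=[0,-0.003,0,0,0,0,0,-0.003,0,0,0,0,0,0,0,0,0,0],
)

```text
clock: 24.52
ee_pos: [0.4814, 0.2951, 0.0614]
orientation: [0.0, 0.975, 0.221, -0.0]
ft_force: [0.9, 0.2, 0.7]
finger_gap: 0.0222
grasp_force: 0.0
```

Request:
apply_moves(
  increments=[0,0,0,0,0,0,0,0,0,0,0,0,0,0,0,0,0,0],
  gripper=0.05,
)

```text
clock: 24.9
ee_pos: [0.4816, 0.2953, 0.0615]
orientation: [0.0, 0.975, 0.22, -0.0]
ft_force: [0.4, 0.2, -1.6]
finger_gap: 0.046
grasp_force: 0.0
```

Request:
apply_moves(
  increments=[0,0,-0.04,0,0,0,0,0,-0.05,0,0,0,0,0,-0.05,0,0,0,-0.01,-0.06,0,0,0,0,-0.01,-0.06,0,0,0,0,-0.01,-0.06,0,0,0,0,0,-0.06,0,0,0,0,0,0,0,0,0,0],
)

```text
clock: 25.9
ee_pos: [0.3493, 0.5023, 0.2009]
orientation: [0.0, 0.975, 0.222, -0.0]
ft_force: [0.7, -0.5, 0.4]
finger_gap: 0.0495
grasp_force: 0.0
```

```bash
python3 - <<'E'
from h import *; from plant import bot
st()
a=bot.camera("top")["frame"][135:325,245:480]
cv2.imwrite("pics/t6.png",cv2.convertScaleAbs(cv2.resize(a,None,fx=3.15,fy=3.15,interpolation=cv2.INTER_CUBIC),alpha=1.4))
E
```

```text
t 25.9 tcp [0.3493 0.5023 0.2009] board [-0.216   0.2863] yaw-board 0.4016 F [ 0.7 -0.5  0.4] q [ 1.28  0.27 -0.17 -0.   -1.13  0.74] gap 0.0495
```

View pics/t6.png

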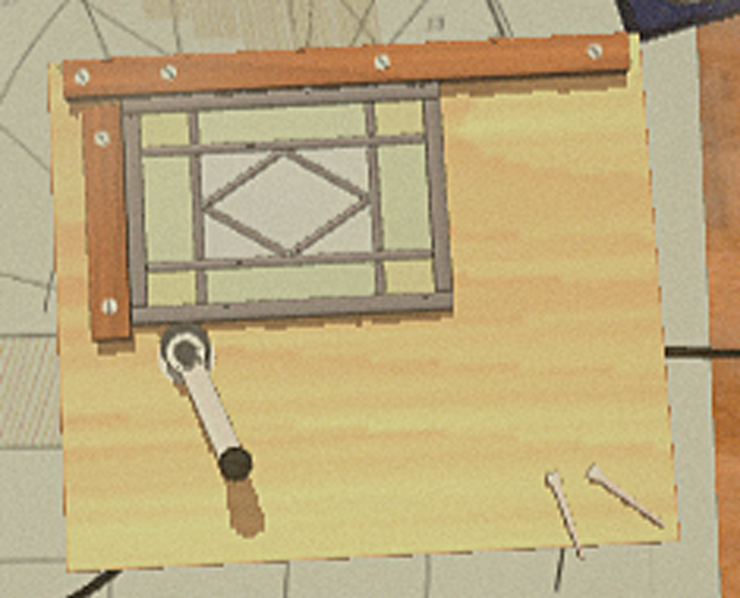

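The panel lies tight against both battens, with its far-left corner at about (125,103). The lever is locked with its knob at (235,463), the cam touches the near edge at (185,325), and the nails have not moved.

```bash
python3 -c "
from plant import bot;print(bot.sign_off())"
```

```text
the job is handed in; nothing more can be done
None
```

The panel was slid square into the corner of both battens, the cam lever swung to its end stop, the nails left where they lay (I never moved near the pencil), and the job handed in at about 26 s of the 67 s allowed.

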